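Load the weight tray and hold it up for the club fitter

TASK

Pick up the parts cup and pour all six brass slugs into the carrying tray, then stand the empty cup upright back on the bench and let go of it. Then take the tray by its handle, lift it level and straight up out of its rest until it is at least 10 cm above the rest, and finish while still holding it there, steady and level with all the slugs in it. Leave the other things on the bench alone.

Things in the scene. Friction and masses are not known exactly. Their poses are not given: they have to be found in the camera images.
- tray: Loose steel tray, 190 (x) x 130 (y) mm, open top, walls 35 mm high, walls and floor 4 mm thick; about 0.35 kg, empty at the start, standing in its rest. A bridge handle bar runs over its middle along x: 190 long, 14 wide, 66 to 78 mm above the underside, on a 22 mm wide post at each x end; free space below and beside the bar. Centre of mass under mid-bar. Origin: underside centre, z up.
- tray_grip (a point): Middle of the tray's handle bar, 72 mm above the tray's underside; axes as the tray's (x along the bar).
- rest: The tray's rest, fixed: aluminium plate 220 x 160 mm with a rubber face, on which the tray's underside stands 14 mm above the bench between steel corner stops (tops 24 mm above the bench, about 3 mm of play). Origin: underside centre, on the bench; axes parallel to the tray's. The tray lifts straight up out of it.
- cup: Plain grey plastic cup, round, no handle, 80 mm high, 64 mm across at the rim, tapering evenly (61 mm at 50 mm height, 57 mm at the foot), wall 3 mm, about 0.12 kg, loose on the bench, six slugs on its floor. Origin: centre of its underside; z axis towards the mouth.
- club_head: Bystander: steel iron club head lying flat, about 85 x 110 mm with its short round neck, up to 20 mm high. Origin: under the middle of its blade.
- jar: Bystander: small clear jar with a white lid, 56 mm across, 75 mm high. Origin: underside centre.
- spanner: Bystander: steel spanner 170 mm long lying flat. Origin: underneath the middle.
- slug0: One of six alike brass weight slugs, a rod with round ends 13 mm thick and 17 mm long, 14 g; rolls easily. Origin: its centre. In the cup at the start.
- slug1: One of six alike brass weight slugs, a rod with round ends 13 mm thick and 17 mm long, 14 g; rolls easily. Origin: its centre. In the cup at the start.
- slug2: One of six alike brass weight slugs, a rod with round ends 13 mm thick and 17 mm long, 14 g; rolls easily. Origin: its centre. In the cup at the start.
- slug3: One of six alike brass weight slugs, a rod with round ends 13 mm thick and 17 mm long, 14 g; rolls easily. Origin: its centre. In the cup at the start.
- slug4: One of six alike brass weight slugs, a rod with round ends 13 mm thick and 17 mm long, 14 g; rolls easily. Origin: its centre. In the cup at the start.
- slug5: One of six alike brass weight slugs, a rod with round ends 13 mm thick and 17 mm long, 14 g; rolls easily. Origin: its centre. In the cup at the start.
Things that resemble listed ones, but are neither listed nor needed, are in the scene too. What is shaped like the cup but pink is not meant.

How it is judged:
By the outcome, as a careful person would: the job done as asked, in the order asked, and still so for the second after the job is handed in, while the arm keeps its last pose, push and grip.
It also fails if it takes over 72 s, if anything falls off the work surface, if the arm or the gripper's body presses on something with over 40 N, if the wrist force passes 120 N, or if a joint passes its speed limit or range.

ROBOT

A 6-joint arm with a two-finger parallel gripper is mounted at the origin on the work surface. World frame = base frame: x ahead of the robot, y to its left, z up, the work surface at z = 0. Lengths are in m, angles in rad, forces in N, time in s.
With the tool pointing down it reaches from about 0.35 to 0.85 m from the base axis. Payload 8.1 kg.
Tool frame: the origin (TCP) lies on the centre line of the jaws, within the pads' length; the fingertips stand 17 mm ahead of it and the grasp point (between the pads) lies 2 mm behind it; z points along the fingers, y is the line along which they close (so a half turn about z gives the same grasp; the last joint's range is limited). The gripper opens to 93 mm and grips with 3 to 60 N. Pads are 15 mm wide; open, the fingers measure 128 mm over their backs; the gripper's body (75 mm by 188 mm) begins 65 mm behind the grasp point.
Start: joints at [1.231, 0.13, 1.488, -0, 1.523, -0.085], TCP at [0.151, 0.581, 0.236] pointing down, gripper open.
Joint ranges: [-2.96, 2.96], [-0.89, 2.26], [0.02, 2.5], [-1.34, 4.48], [0, 2.73], [-2.66, 2.66]. Speed limits (rad/s): [2.39, 2.39, 2.79, 3.14, 3.14, 3.14].

INTERFACE

Orientations are given as a rotation vector (axis times angle).
In Python, from plant import robot, optics, close_job, models gives the robot as it stands.
- The arm moves only by the shell command python3 -m inch 'ROWS' [OPENING] [FORCE]. ROWS is a JSON object of lists of equal length, an entry for each row: "travel": the shift along the tool's x, y, z in m, a list of three; "spin": the turn about the tool's z in rad. In form: {"travel": [[x, y, z], ...], "spin": [spin, ...]}. A call has 1 to 10 rows; each row is the pose to reach, as a shift and turn from the pose commanded when the call began, along the tool's axes at that moment; what a row does not reach only later rows make up. A row lasts 1/12 s, in which the tool goes at most 41.7 mm and 7.16 degrees, less where a joint would pass 70% of its speed; a pose out of reach is approached as far as the arm can. A call with a gripper value outside its range is refused whole. OPENING is the closure, from 0 (fully open) to 1 (shut), set as the call begins (- or left out, the last holds). The fingers move at their own pace and stop on an object; FORCE is the grip in N (left out, the last holds). Time passes only in rows, so rows that repeat a pose let the fingers close. It gives the time, the measured TCP pose, the force, the opening and the grip force at its end, in the units of the state.
- robot.read_state(): the state, without advancing time (a new reading comes with each control period).
- optics.read_camera(name): name is "side" or "top" or "wrist"; returns (picture, depth): 384x512x3 uint8, red, green, blue; 384x512 float32, m along the optical axis (not along the pixel's ray), 0 where there is no reading.
- optics.camera_info(name): a dict with "camera_matrix" (3x3 intrinsics, pixels), "view" (4x4, takes a point from world to camera coordinates). Camera axes: x right, y down, z forward; pixel columns grow to the right and rows downward; lengths in m; the calibration is good to about 2 mm. A picture is of the moment at which its call begins: read the wrist's pose just before it. camera_info takes no time and is no camera call; for the wrist camera it gives the pose at the moment of the call.
- close_job(): hands the job in; it is judged then, once.
Trained networks look in the newest picture that a camera, given by its name, has taken for a name from the list of things; names that differ only in an ending like _2 or _b are one class to them, and where a whole thing is asked for, a point or a joint stands for the part that bears it (a point fixed in the world has none). Each returns a list of dicts, best first, with "p" (0 to 1); they miss things now and then, are a little off and sometimes report something else, mostly with a low value. They report only what shows in the picture. A call takes as long as a camera call. They do not tell look-alikes from the thing itself.
- models.look_for(camera, name): "centre" ([x, y, z] in m, in world coordinates, good to about 4 mm: the middle of the surface that is visible of it).
- models.masks_of(camera, name): "region" (384x512 bool, what is visible of it).
The state is a dict: "t": time; "q": joint angles; "dq": joint speeds; "joint_torque": joint torques, N m; "tool_pos": TCP position; "orientation": TCP orientation; "force": force on the tool from outside, world axes, zero at the start; "wrist_torque": the same for the moment, N m; "opening": finger opening in m; "gripper_force": force on a finger pad.
Only numpy, scipy, OpenCV 4.12 (cv2) and the standard library are available. Lean on these libraries where they do the work, as an engineer would, in place of code of your own. Each camera call takes 0.05 s, during which the arm holds its last target. There are 200 camera calls.

## Working session

There is one attempt and no reset: what is moved stays moved. The work goes in short steps, Python scripts to look and compute and a shell command to move; the robot and the scene stay as the last step left them, time stands still between calls to the robot, and variables do not carry over. Pictures are saved under pics/ and viewed, at most 10 in all, crops included, and the job is handed in when it is done.

```bash
ls -la; mkdir -p pics; cat > h.py <<'E'
import numpy as np,cv2
from scipy.spatial.transform import Rotation as R
from plant import robot,optics,close_job,models
def snap(c,f=None,box=None,s=1):
    im,d=optics.read_camera(c)
    if f:
        o=im if box is None else im[box[1]:box[3],box[0]:box[2]]
        o=cv2.resize(o,None,fx=s,fy=s,interpolation=cv2.INTER_CUBIC)
        cv2.imwrite('pics/'+f,o[...,::-1])
    return im,d
def cloud(c,d):
    i=optics.camera_info(c);K=np.array(i['camera_matrix']);V=np.array(i['view'])
    v,u=np.indices(d.shape)
    P=np.stack([(u-K[0,2])/K[0,0]*d,(v-K[1,2])/K[1,1]*d,d],-1)
    return (P-V[:3,3])@V[:3,:3]
def pix(c,p):
    i=optics.camera_info(c);K=np.array(i['camera_matrix']);V=np.array(i['view'])
    q=K@(V[:3,:3]@np.array(p)+V[:3,3]);return (q[:2]/q[2]).round().astype(int).tolist()
E
python3 - <<'E'
from h import *
s=robot.read_state();print(s)
print(R.from_rotvec(s['orientation']).as_matrix().round(3))
a,_=snap('top');
for n in ['cup','tray','tray_grip','club_head','jar','spanner','rest','slug0']:
    for r in models.look_for('top',n): print('top',n,round(r['p'],2),np.round(r['centre'],3),pix('top',r['centre']))
b,_=snap('side')
for n in ['cup','tray','tray_grip','jar','slug0']:
    for r in models.look_for('side',n): print('side',n,round(r['p'],2),np.round(r['centre'],3),pix('side',r['centre']))
o=np.vstack([a,b]);cv2.imwrite('pics/a.png',cv2.resize(o,(400*1,600))[...,::-1])
cv2.imwrite('pics/top.png',a[...,::-1]);cv2.imwrite('pics/side.png',b[...,::-1])
E
```

```text
total 12
drwxr-xr-x  3 agent agent 4096 Nov 29 19:51 .
drwxr-xr-x 23 root  root  4096 Nov 29 19:51 ..
drwxr-xr-x  2 agent agent 4096 Nov 29 19:51 pics
{'t': 0.0, 'q': array([ 1.23060713e+00,  1.31176354e-01,  1.48926122e+00, -1.48590932e-05,
        1.52297885e+00, -8.53885364e-02]), 'dq': array([ 0.00049716, -0.00146807, -0.00068002,  0.00050404,  0.00092733,
       -0.00102653]), 'joint_torque': array([-1.25921179e-03, -5.59842932e+01, -4.91752660e+01,  7.68038048e-02,
        3.54190345e-02, -1.34828383e-04]), 'tool_pos': array([0.15103184, 0.58013524, 0.23458825]), 'orientation': array([-3.99109740e-01, -3.11576303e+00,  2.80474992e-03]), 'force': array([ 0.36265439,  0.00655681, -0.20593873]), 'wrist_torque': array([-0.04008429, -0.09196067,  0.03146168]), 'gripper_force': 0.0, 'opening': 0.09301738810209166}
[[-0.968  0.252 -0.001]
 [ 0.252  0.968 -0.002]
 [ 0.    -0.002 -1.   ]]
top cup 0.97 [ 0.398 -0.191  0.034] [350, 283]
top cup 0.56 [ 0.536 -0.171  0.05 ] [329, 213]
top tray 0.77 [0.528 0.145 0.019] [172, 240]
top tray_grip 0.58 [0.528 0.149 0.021] [170, 240]
top club_head 0.62 [0.732 0.19  0.011] [144, 150]
top jar 0.68 [ 0.734 -0.16   0.073] [308, 117]
top spanner 0.7 [0.731 0.018 0.004] [224, 142]
top spanner 0.64 [0.53  0.148 0.017] [170, 239]
top rest 0.77 [0.484 0.1   0.007] [197, 259]
top slug0 0.5 [ 0.522 -0.175  0.018] [328, 222]
top slug0 0.48 [ 0.545 -0.172  0.012] [324, 212]
top slug0 0.42 [ 0.526 -0.162  0.014] [321, 221]
side cup 0.92 [ 0.531 -0.17   0.048] [261, 252]
side cup 0.57 [ 0.4   -0.186  0.052] [201, 275]
side tray 0.81 [0.523 0.14  0.03 ] [215, 168]
side tray_grip 0.62 [0.528 0.145 0.027] [217, 167]
side jar 0.96 [ 0.726 -0.178  0.052] [347, 230]
```

```bash
python3 -m inch --help 2>&1 | head -20
```

```text
invalid input: not JSON, or not a number
```

View pics/top.png

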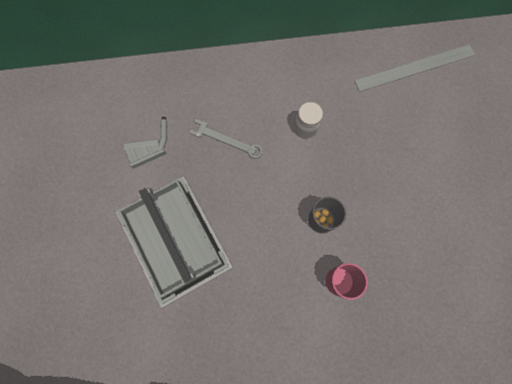

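View pics/side.png

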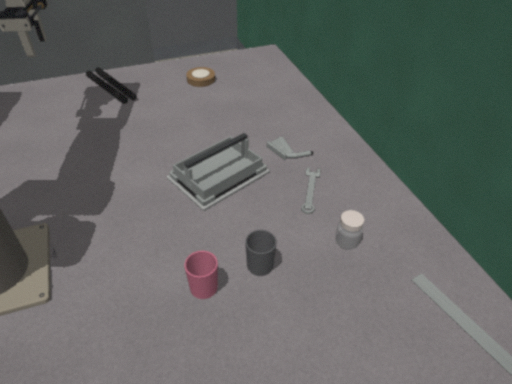

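Top view: grey cup with brass slugs at (327,214); its look-alike is the pink cup at (350,282), and the jar is at (310,117). By the description the cup is the grey one. The tray handle runs from (147,190) to (188,280). Side view agrees: grey cup at (261,252), pink at (201,275).

Next I'll check the cup in a close crop and fit the geometry.

```bash
python3 - <<'E'
from h import *
im,d=snap('top','crop.png',(280,170,400,310),4)
P=cloud('top',d)
def sel(c,r,z0,z1): 
    m=(np.hypot(P[...,0]-c[0],P[...,1]-c[1])<r)&(P[...,2]>z0)&(P[...,2]<z1)&(d>0); return P[m]
q=sel((.535,-.17),.06,.07,.09); c,r=cv2.minEnclosingCircle(q[:,:2].astype(np.float32)); print('rim',c,r,len(q),np.median(q[:,2]))
b=sel((.53,.145),.16,.08,.105)
print('bar n',len(b),np.median(b[:,2]));
(c,wh,a)=cv2.minAreaRect(b[:,:2].astype(np.float32));print('bar',c,wh,a)
l=cv2.fitLine(b[:,:2].astype(np.float32),cv2.DIST_HUBER,0,.01,.01).ravel();print(l,np.degrees(np.arctan2(l[1],l[0])))
t=(b[:,:2]-b[:,:2].mean(0))@l[:2];print(b[:,:2].mean(0)+np.outer([t.min(),t.max()],l[:2]))
w=sel((.53,.145),.2,.008,.06);print('tray+rest',cv2.minAreaRect(w[:,:2].astype(np.float32)))
w=sel((.53,.145),.2,.04,.06);print('walls',cv2.minAreaRect(w[:,:2].astype(np.float32)))
E
```

```text
rim (0.531431257724762, -0.1636706292629242) 0.031964100897312164 252 0.07966929277000079
bar n 906 0.09190380356419905
bar (0.5313610434532166, 0.14568045735359192) (0.18986660242080688, 0.02185550332069397) 21.84366798400879
[0.92867464 0.37089536 0.5279365  0.14369552] 21.770847
[[0.44341653 0.10993982]
 [0.61974451 0.18036193]]
tray+rest ((0.5725067853927612, 0.16210345923900604), (0.30809319019317627, 0.15986782312393188), 21.760562896728516)
walls ((0.5317468643188477, 0.14599895477294922), (0.19072648882865906, 0.1303204596042633), 21.754867553710938)
```

View pics/crop.png

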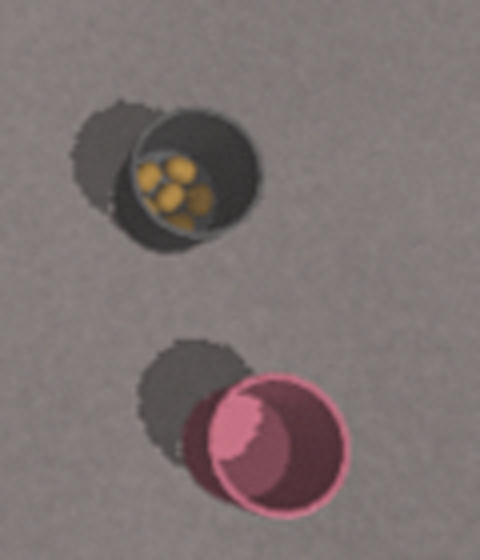

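The crop confirms it: grey cup holding slugs at (175,190), empty pink cup at (280,445).

The tool only spins about its z axis and stays pointing down. I'll grip the cup at mid-height so it can pivot between the pads, and tip it against the tray's bar.

```bash
cat >> h.py <<'E'
def go(x,y,z,phi=None):
    s=robot.read_state();M=R.from_rotvec(s['orientation']).as_matrix()
    p=np.degrees(np.arctan2(M[1,0],M[0,0]))
    t=M.T@(np.array([x,y,z])-s['tool_pos'])
    dp=0 if phi is None else (phi-p+180)%360-180
    print('t',round(s['t'],2),'pos',s['tool_pos'].round(4),'phi',round(p,2),'travel',t.round(4),'spin',round(-np.radians(dp),4),'op',round(s['opening'],4),'gf',round(s['gripper_force'],1),'F',s['force'].round(1),'q',s['q'].round(2))
E
python3 -c "
from h import *
go(.5314,-.1637,.15,201.8)"
python3 -m inch '{"travel":[[-0.556,-0.624,0],[-0.556,-0.624,0],[-0.556,-0.624,0],[-0.556,-0.624,0],[-0.556,-0.624,0],[-0.556,-0.624,0],[-0.556,-0.624,0],[-0.556,-0.624,0],[-0.556,-0.624,0],[-0.556,-0.624,0]],"spin":[-0.635,-0.635,-0.635,-0.635,-0.635,-0.635,-0.635,-0.635,-0.635,-0.635]}' 0 10
python3 -c "
from h import *
go(.5314,-.1637,.15,201.8)"
```

```text
t 0.8 pos [0.1512 0.5806 0.2357] phi 165.4 travel [-0.5555 -0.6245  0.0856] spin -0.6353 op 0.0929 gf 0.0 F [-0.1  0.3 -0.6] q [ 1.23  0.13  1.49  0.    1.52 -0.09]
t: 1.63
tool_pos: [0.3379, 0.2154, 0.2361]
orientation: [-0.594, 3.084, 0.0]
force: [1.3, 0.5, -0.2]
opening: 0.093
gripper_force: 0.0
t 1.63 pos [0.3379 0.2154 0.2361] phi -158.19 travel [-0.0387 -0.4238  0.0861] spin 0.0002 op 0.093 gf 0.0 F [ 1.3  0.5 -0.2] q [ 0.44 -0.44  2.   -0.    1.58 -1.51]
```

```bash

python3 -m inch '{"travel":[[-0.039,-0.424,0.06],[-0.039,-0.424,0.06],[-0.039,-0.424,0.06],[-0.039,-0.424,0.06],[-0.039,-0.424,0.06],[-0.039,-0.424,0.06],[-0.039,-0.424,0.06],[-0.039,-0.424,0.06],[-0.039,-0.424,0.06],[-0.039,-0.424,0.06]],"spin":[0,0,0,0,0,0,0,0,0,0]}'
python3 -c "
from h import *
go(.5314,-.1637,.039,201.8)"
```

```text
t: 2.47
tool_pos: [0.5257, -0.1526, 0.1774]
orientation: [-0.593, 3.085, -0.0]
force: [0.8, 0.1, 0.5]
opening: 0.093
gripper_force: 0.0
t 2.47 pos [ 0.5257 -0.1526  0.1774] phi -158.24 travel [-0.0011 -0.0124  0.1384] spin -0.0007 op 0.093 gf 0.0 F [0.8 0.1 0.5] q [-0.38  0.02  1.71  0.    1.41 -2.33]
```

```bash

python3 -m inch '{"travel":[[0,0,0],[0,0,0]],"spin":[0,0]}'
python3 -c "
from h import *
go(.5314,-.1637,.038,201.8)"
```

```text
t: 2.63
tool_pos: [0.5248, -0.152, 0.1761]
orientation: [0.588, -3.084, -0.002]
force: [-0.1, 0.5, -0.6]
opening: 0.093
gripper_force: 0.0
t 2.63 pos [ 0.5248 -0.152   0.1761] phi -158.4 travel [-0.0022 -0.0136  0.1381] spin -0.0035 op 0.093 gf 0.0 F [-0.1  0.5 -0.6] q [-0.38  0.02  1.71  0.    1.41 -2.32]
```

```bash

python3 -m inch '{"travel":[[-0.002,-0.0135,0.02],[-0.002,-0.0135,0.05],[-0.002,-0.0135,0.08],[-0.002,-0.0135,0.11],[-0.002,-0.0135,0.135],[-0.002,-0.0135,0.138],[-0.002,-0.0135,0.138]],"spin":[0,0,0,0,0,0,0]}'
python3 -c "
from h import *
go(.5314,-.1637,.038,201.8)
s=robot.read_state()
snap('side','s1.png',(160,160,360,330),3)"
python3 -m inch '{"travel":[[0,0,0],[0,0,0],[0,0,0],[0,0,0],[0,0,0],[0,0,0],[0,0,0],[0,0,0]],"spin":[0,0,0,0,0,0,0,0]}' 0.6 12
```

```text
t: 3.22
tool_pos: [0.5305, -0.1605, 0.0386]
orientation: [0.595, -3.082, -0.003]
force: [-0.1, -0.2, 0.4]
opening: 0.0932
gripper_force: 0.0
t 3.22 pos [ 0.5305 -0.1605  0.0386] phi -158.16 travel [ 0.0003 -0.0033  0.0006] spin 0.0008 op 0.0932 gf 0.0 F [-0.1 -0.2  0.4] q [-0.39  0.2   1.79  0.    1.16 -2.34]
t: 3.93
tool_pos: [0.5325, -0.1625, 0.0403]
orientation: [-0.593, 3.084, -0.001]
force: [0.7, -1.2, 5.5]
opening: 0.062
gripper_force: 12.0
```

View pics/s1.png

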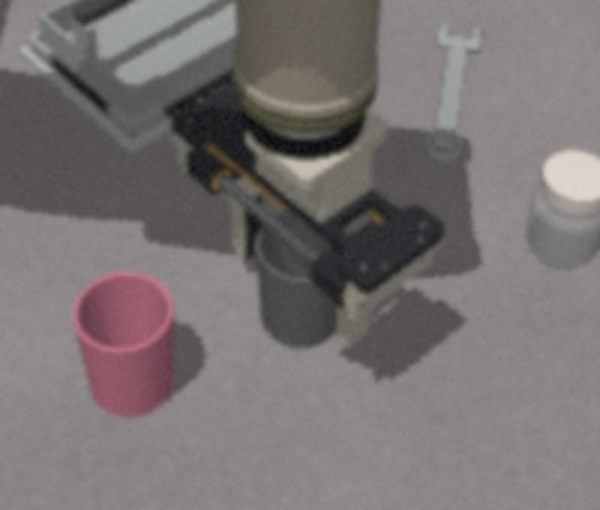

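The cup stands between the fingers, and the grip reads 62 mm and 12 N. I'll lift it and carry it to just outside the near end of the tray bar, which lies at about (.443,.111).

```bash

python3 -m inch '{"travel":[[0,0,-0.01],[0,0,-0.03],[0,0,-0.06],[0,0,-0.09],[0,0,-0.12],[0,0,-0.15],[0,0,-0.15],[0,0,-0.15]],"spin":[0,0,0,0,0,0,0,0]}'
python3 -c "
from h import *
snap('side','s2.png',(130,60,380,300),2.4)
go(.3924,.1169,.19,166.8)"
```

```text
t: 4.6
tool_pos: [0.5329, -0.1625, 0.1919]
orientation: [-0.593, 3.082, -0.003]
force: [-0.4, 0.6, -1.9]
opening: 0.062
gripper_force: 12.0
t 4.65 pos [ 0.5318 -0.162   0.1896] phi -158.21 travel [ 0.0259  0.3107 -0.0004] spin 0.6106 op 0.0621 gf 12.0 F [-0.8 -0.  -3.1] q [-0.39  0.04  1.67  0.    1.43 -2.34]
```

View pics/s2.png

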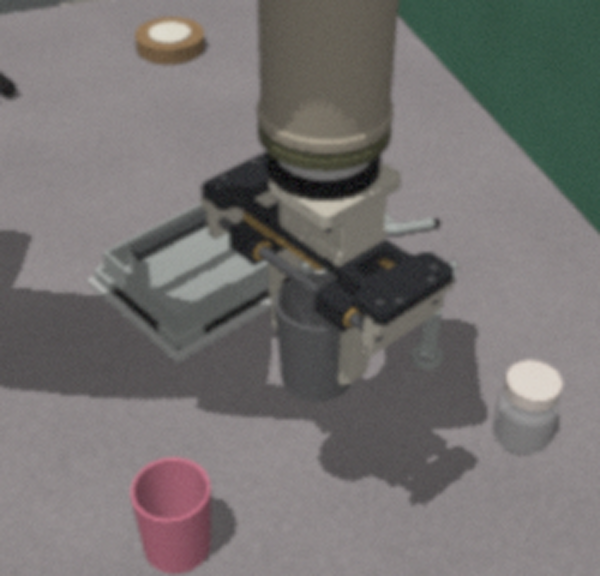

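The cup hangs upright in the jaws at (315,340) in the crop. I'll carry it to the bar end.

```bash

python3 -m inch '{"travel":[[0.001,0.01,0],[0.002,0.03,0],[0.005,0.06,0],[0.008,0.095,0],[0.011,0.13,0],[0.014,0.165,0],[0.017,0.2,0],[0.02,0.235,0],[0.022,0.26,0],[0.024,0.28,0]],"spin":[0.02,0.06,0.12,0.19,0.26,0.33,0.4,0.47,0.53,0.57]}'
python3 -c "
from h import *
go(.3924,.1169,.130,166.8)"
```

```text
t: 5.48
tool_pos: [0.403, 0.0906, 0.1871]
orientation: [-0.301, -3.123, 0.001]
force: [-0.3, 0.0, -1.6]
opening: 0.0618
gripper_force: 12.0
t 5.48 pos [0.403  0.0906 0.1871] phi 169.0 travel [0.0151 0.0239 0.0571] spin 0.0384 op 0.0618 gf 12.0 F [-0.3  0.  -1.6] q [ 0.1  -0.37  2.04  0.    1.48 -1.28]
```

```bash

python3 -m inch '{"travel":[[0.008,0.01,0],[0.015,0.02,0.01],[0.015,0.023,0.025],[0.015,0.023,0.04],[0.015,0.023,0.053],[0.015,0.023,0.057],[0.015,0.023,0.057]],"spin":[0.02,0.04,0.04,0.04,0.04,0.04,0.04]}'
python3 -c "
from h import *
go(.3924,.1169,.130,166.8)"
```

```text
t: 6.07
tool_pos: [0.3929, 0.114, 0.1296]
orientation: [-0.359, -3.115, 0.003]
force: [-0.4, 0.1, -1.3]
opening: 0.0618
gripper_force: 12.0
t 6.07 pos [0.3929 0.114  0.1296] phi 166.84 travel [ 0.0012  0.0027 -0.0004] spin 0.0006 op 0.0618 gf 12.0 F [-0.4  0.1 -1.3] q [ 0.16 -0.33  2.11  0.    1.36 -1.18]
```

```bash

python3 -m inch '{"travel":[[-0.004,0.002,0.003],[-0.012,0.002,0.006],[-0.019,0.002,0.006],[-0.025,0.002,0.006],[-0.03,0.002,0.006],[-0.035,0.002,0.006],[-0.04,0.002,0.006],[-0.045,0.002,0.006],[-0.05,0.002,0.006],[-0.05,0.002,0.006]],"spin":[0,0,0,0,0,0,0,0,0,0]}'
python3 -c "
from h import *
snap('side','s3.png',(110,60,310,230),3)
go(.4459+.0243,.1043-.0057,.124,166.8)"
```

```text
t: 6.9
tool_pos: [0.4453, 0.1047, 0.1268]
orientation: [0.361, 3.12, -0.0]
force: [-1.3, -1.3, 0.2]
opening: 0.062
gripper_force: 12.0
t 6.95 pos [0.4449 0.1048 0.1267] phi 166.82 travel [-0.026  -0.0002  0.0027] spin 0.0003 op 0.0618 gf 12.0 F [-1.9 -0.4 -1. ] q [ 0.12 -0.18  2.   -0.    1.33 -1.22]
```

View pics/s3.png

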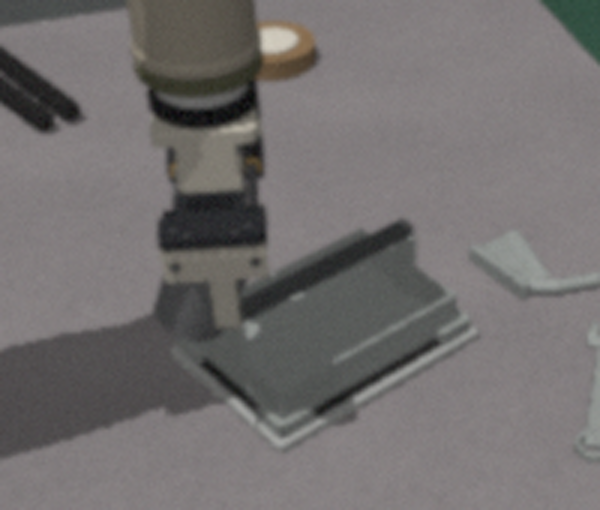

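The foot trails left of the finger at (185,310), so the cup is tipping, and the contact force is about 2 N. I'll measure the tilt numerically.

```bash
cat >> h.py <<'E'
def tilt(head=-13.2,cams=('side','wrist','top')):
    h=np.array([np.cos(np.radians(head)),np.sin(np.radians(head))]);r=np.array([h[1],-h[0]])
    for c in cams:
        s=robot.read_state();V=optics.camera_info(c)
        im,d=snap(c);P=cloud(c,d)
        for m in models.masks_of(c,'cup')[:2]:
            g=m['region']&(d>0)
            q=P[g]-s['tool_pos']-[0,0,.002]
            if len(q)<30 or np.hypot(*np.median(q[:,:2],0))>.1: continue
            a=np.c_[q[:,:2]@h,q[:,:2]@r,q[:,2]]*1000
            print(c,round(m['p'],2),len(q),'fwd/right/up pct2,50,98',np.percentile(a,[2,50,98],axis=0).round(0).tolist())
            # fit tilt: cylinder/cone surface about pad axis
            from scipy.optimize import least_squares
            def f(x):
                th=x[0];A=a-[x[1],x[2],x[3]]
                al=A[:,0]*np.sin(th)+A[:,2]*np.cos(th); pe=np.hypot(A[:,0]*np.cos(th)-A[:,2]*np.sin(th),A[:,1])
                R_=28.5+3.5*(al+41)/80
                side=np.abs(pe-R_); foot=np.hypot(al+41,np.maximum(pe-28.5,0)); inn=np.abs(pe-R_+3)
                return np.r_[np.minimum(np.minimum(np.minimum(side,foot),inn),8)+np.maximum(np.abs(al)-42,0),.5*x[1:]]
            b=min((least_squares(f,[t,0,0,0]) for t in np.radians([0,25,50,75,100,125])),key=lambda o:o.cost)
            print('   tilt',np.degrees(b.x[0]).round(1),'off',b.x[1:].round(1),'rms',np.sqrt(2*b.cost/len(a)).round(2))
E
python3 -c "
from h import *
tilt()"
```

```text
side 0.55 318 fwd/right/up pct2,50,98 [[-55.0, 9.0, -38.0], [-31.0, 29.0, -9.0], [-12.0, 34.0, 17.0]]
   tilt 26.7 off [-15.8   4.1   4. ] rms 0.97
wrist 0.8 17970 fwd/right/up pct2,50,98 [[-54.0, -27.0, -21.0], [-30.0, 2.0, 20.0], [25.0, 29.0, 50.0]]
   tilt 30.2 off [-18.6   1.3   2.9] rms 4.22
```

```bash
python3 -c "
from h import *
im,d=snap('wrist','w1.png');P=cloud('wrist',d);s=robot.read_state()
h=np.array([np.cos(np.radians(-13.2)),np.sin(np.radians(-13.2))]);r=np.array([h[1],-h[0]])
Q=P-s['tool_pos']-[0,0,.002]
for v in range(40,384,40): print(v,[(u,*(np.r_[Q[v,u,:2]@h,Q[v,u,:2]@r,Q[v,u,2]]*1000).astype(int)) for u in (200,256,312)])
"
```

```text
40 [(200, np.int64(-126), np.int64(49), np.int64(-128)), (256, np.int64(-127), np.int64(3), np.int64(-129)), (312, np.int64(-126), np.int64(-42), np.int64(-128))]
80 [(200, np.int64(-96), np.int64(50), np.int64(-128)), (256, np.int64(-96), np.int64(3), np.int64(-129)), (312, np.int64(-96), np.int64(-44), np.int64(-129))]
120 [(200, np.int64(-63), np.int64(52), np.int64(-128)), (256, np.int64(-62), np.int64(3), np.int64(-129)), (312, np.int64(-62), np.int64(-45), np.int64(-129))]
160 [(200, np.int64(-27), np.int64(54), np.int64(-128)), (256, np.int64(-50), np.int64(2), np.int64(-2)), (312, np.int64(-30), np.int64(-44), np.int64(-113))]
200 [(200, np.int64(11), np.int64(56), np.int64(-129)), (256, np.int64(-38), np.int64(2), np.int64(26)), (312, np.int64(5), np.int64(-46), np.int64(-110))]
240 [(200, np.int64(-24), np.int64(24), np.int64(34)), (256, np.int64(-30), np.int64(1), np.int64(48)), (312, np.int64(-25), np.int64(-19), np.int64(37))]
280 [(200, np.int64(1), np.int64(28), np.int64(22)), (256, np.int64(14), np.int64(2), np.int64(2)), (312, np.int64(4), np.int64(-24), np.int64(18))]
320 [(200, np.int64(-24), np.int64(15), np.int64(82)), (256, np.int64(-24), np.int64(1), np.int64(82)), (312, np.int64(-25), np.int64(-12), np.int64(83))]
360 [(200, np.int64(-21), np.int64(14), np.int64(91)), (256, np.int64(-20), np.int64(1), np.int64(91)), (312, np.int64(-20), np.int64(-11), np.int64(91))]
```

View pics/w1.png

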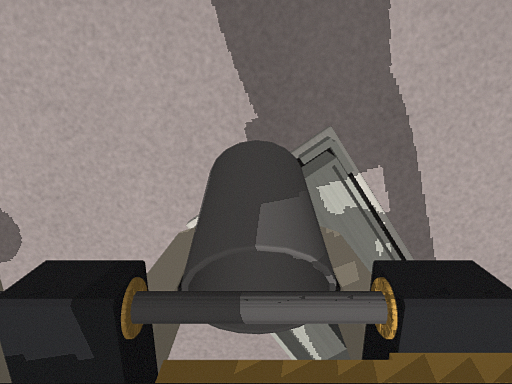

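The wrist view shows the cup's back wall at (256,200), leaning forward about 25° with its foot trailing. It has also slid about 15 mm back between the pads. I'll back off, then hook the underside of the foot on the bar's long edge. That both tilts the cup and pushes it back to centre.

```bash
cat >> h.py <<'E'
C0=np.array([.5315,.146]);U=np.array([.9287,.3709]);RR=np.array([.3709,-.9287])
def gotray(t,lat,z,phi): # t along bar, lat to the right of the bar centre
    x,y=C0+t*U+lat*RR; go(x,y,z,phi)
E
python3 -m inch '{"travel":[[0.01,0,0],[0.02,0,-0.01],[0.02,0,-0.03],[0.02,0,-0.05],[0.02,0,-0.05]],"spin":[0,0,0,0,0]}'
python3 -c "
from h import *
tilt(cams=('wrist',))
gotray(-.03,.062,.18,111.8)"
```

```text
t: 7.72
tool_pos: [0.4272, 0.1099, 0.1808]
orientation: [0.359, 3.115, 0.003]
force: [1.0, 1.1, -1.6]
opening: 0.0622
gripper_force: 12.0
wrist 0.85 17453 fwd/right/up pct2,50,98 [[-52.0, -26.0, -24.0], [-30.0, 2.0, 17.0], [24.0, 29.0, 47.0]]
   tilt 28.7 off [-17.9   1.6   1.1] rms 3.41
t 7.82 pos [0.4257 0.1096 0.1771] phi 166.84 travel [-0.1057 -0.0085 -0.0027] spin 0.9606 op 0.0618 gf 12.0 F [-0.  -0.5 -2.9] q [ 0.14 -0.29  1.99  0.    1.44 -1.21]
```

```bash

python3 -m inch '{"travel":[[-0.005,0,0],[-0.017,-0.001,0],[-0.03,-0.002,0],[-0.045,-0.003,0],[-0.06,-0.005,0],[-0.075,-0.006,0],[-0.09,-0.007,0],[-0.1,-0.008,0],[-0.106,-0.008,0],[-0.106,-0.008,0]],"spin":[0.1,0.2,0.31,0.42,0.53,0.64,0.75,0.85,0.94,0.96]}'
python3 -c "
from h import *
tilt(-68.2,cams=('wrist',))
gotray(-.03,.058,.122,111.8)"
```

```text
t: 8.65
tool_pos: [0.5263, 0.077, 0.1744]
orientation: [-1.766, -2.596, 0.002]
force: [-0.1, -0.8, -1.7]
opening: 0.062
gripper_force: 12.0
wrist 0.89 17657 fwd/right/up pct2,50,98 [[-52.0, -27.0, -22.0], [-29.0, 1.0, 20.0], [25.0, 28.0, 49.0]]
   tilt 28.9 off [-19.2   0.4   0.6] rms 5.36
t 8.75 pos [0.5255 0.0775 0.1749] phi 111.92 travel [0.0033 0.0011 0.0529] spin 0.0021 op 0.062 gf 12.0 F [ 0.3 -0.8 -1.9] q [ 0.05 -0.02  1.75  0.    1.41 -0.33]
```

```bash

python3 -m inch '{"travel":[[0.003,0.001,0.01],[0.003,0.001,0.03],[0.003,0.001,0.05],[0.003,0.001,0.055],[0,0.001,0.059],[-0.003,0.001,0.063],[-0.006,0.001,0.067],[-0.008,0.001,0.071],[-0.009,0.001,0.074],[-0.009,0.001,0.074]],"spin":[0,0,0,0,0,0,0,0,0,0]}'
python3 -c "
from h import *
tilt(-68.2,cams=('wrist','side'))
gotray(-.03,.073,.09,111.8)"
```

```text
t: 9.58
tool_pos: [0.532, 0.0685, 0.1033]
orientation: [1.76, 2.599, 0.001]
force: [0.5, -3.8, 3.1]
opening: 0.0617
gripper_force: 12.0
wrist 0.59 19425 fwd/right/up pct2,50,98 [[-63.0, -26.0, -10.0], [-33.0, 1.0, 28.0], [13.0, 27.0, 55.0]]
   tilt 33.8 off [-21.9   0.5   4.5] rms 0.89
side 0.98 348 fwd/right/up pct2,50,98 [[-47.0, -27.0, -23.0], [-8.0, -19.0, 11.0], [24.0, 32.0, 45.0]]
   tilt 32.1 off [-16.7   4.4   7.7] rms 0.98
t 9.78 pos [0.5317 0.069  0.1035] phi 111.81 travel [-0.0014 -0.0017  0.0135] spin 0.0001 op 0.0623 gf 12.0 F [ 1.1 -3.8  3.1] q [ 0.03  0.06  1.81 -0.    1.27 -0.35]
```

```bash

python3 -m inch '{"travel":[[-0.003,0,0.002],[-0.006,0,0.004],[-0.009,0,0.007],[-0.011,0,0.010],[-0.012,0,0.013],[-0.012,0,0.016],[-0.012,0,0.016]],"spin":[0,0,0,0,0,0,0]}'
python3 -c "
from h import *
tilt(-68.2,cams=('wrist','side'))
snap('side','s4.png',(110,40,330,220),2.7)
gotray(-.03,.083,.09,111.8)"
```

```text
t: 10.37
tool_pos: [0.5367, 0.0577, 0.088]
orientation: [1.759, 2.599, 0.002]
force: [-0.8, -2.7, 9.2]
opening: 0.0619
gripper_force: 12.0
wrist 0.63 19450 fwd/right/up pct2,50,98 [[-62.0, -26.0, -9.0], [-33.0, 1.0, 30.0], [12.0, 27.0, 57.0]]
   tilt 34.4 off [-21.6   0.8   5.9] rms 1.06
side 0.91 414 fwd/right/up pct2,50,98 [[-47.0, -27.0, -29.0], [-7.0, -17.0, 12.0], [26.0, 34.0, 46.0]]
   tilt 129.4 off [1.9 0.7 8.9] rms 5.16
t 10.62 pos [0.5366 0.0578 0.0881] phi 111.82 travel [ 0.0008 -0.0021 -0.0019] spin 0.0003 op 0.0619 gf 12.0 F [-0.9 -3.6  9.8] q [ 0.01  0.09  1.81 -0.    1.24 -0.37]
```

View pics/s4.png

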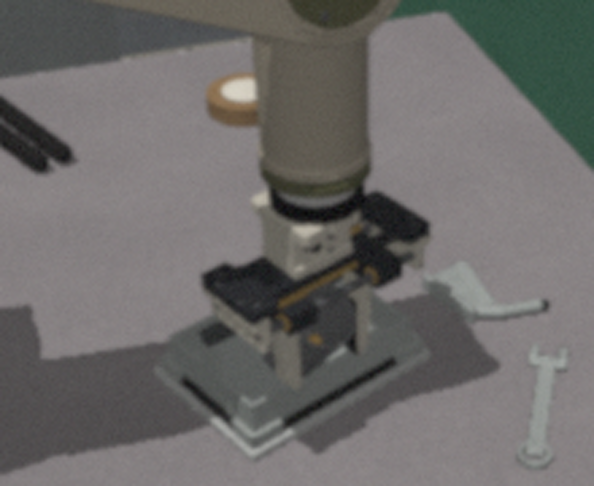

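The side view shows the jaws over the tray and a slug at (318,338) in the tilted cup's mouth. The foot came off the bar edge, and the pads hold the cup near its rim. From about 30° of tilt, pressing down while dragging forward on the open bench should tip it further, so I'll do that there.

```bash

python3 -m inch '{"travel":[[0,0,-0.02],[-0.01,0,-0.05],[-0.03,0,-0.06],[-0.055,0,-0.06],[-0.08,0,-0.05],[-0.095,0,-0.03],[-0.105,0,-0.01],[-0.11,0,0.01],[-0.115,0,0.03],[-0.115,0,0.035]],"spin":[0,0,0,0,0,0,0,0,0,0]}'
python3 -c "
from h import *
tilt(-68.2,cams=('wrist','side'))
gotray(-.03,.2,.05,111.8)"
```

```text
t: 11.45
tool_pos: [0.575, -0.0487, 0.0469]
orientation: [-1.759, -2.596, 0.004]
force: [-0.8, -0.9, -3.3]
opening: 0.062
gripper_force: 12.0
wrist 0.73 18999 fwd/right/up pct2,50,98 [[-59.0, -27.0, -14.0], [-31.0, 1.0, 26.0], [23.0, 27.0, 55.0]]
   tilt 32.7 off [-20.5  -0.1   5.5] rms 1.93
side 0.83 274 fwd/right/up pct2,50,98 [[-23.0, -27.0, -20.0], [3.0, -18.0, 15.0], [26.0, 28.0, 37.0]]
   tilt 30.9 off [-7.2  4.4 21.1] rms 2.01
t 11.65 pos [ 0.5782 -0.048   0.0523] phi 111.84 travel [-0.0025 -0.0014  0.0023] spin 0.0008 op 0.062 gf 12.0 F [-0.1  0.6 -1.4] q [-0.17  0.24  1.71  0.    1.19 -0.55]
```

```bash

python3 -m inch '{"travel":[[-0.004,0,0.005],[-0.012,0,0.01],[-0.02,0,0.012],[-0.028,0,0.014],[-0.036,0,0.016],[-0.044,0,0.018],[-0.052,0,0.02],[-0.058,0,0.022],[-0.064,0,0.024],[-0.064,0,0.024]],"spin":[0,0,0,0,0,0,0,0,0,0]}'
python3 -c "
from h import *
tilt(-68.2,cams=('wrist','side'))
go(.6,-.1,.05,111.8)"
```

```text
t: 12.48
tool_pos: [0.602, -0.1092, 0.0273]
orientation: [1.761, 2.601, -0.001]
force: [-1.1, -2.4, 2.3]
opening: 0.062
gripper_force: 12.0
wrist 0.87 24902 fwd/right/up pct2,50,98 [[-76.0, -26.0, 12.0], [-41.0, 1.0, 41.0], [-16.0, 27.0, 61.0]]
   tilt 54.3 off [-35.8   0.7  12. ] rms 1.0
side 0.47 159 fwd/right/up pct2,50,98 [[-17.0, -26.0, -0.0], [6.0, -11.0, 15.0], [20.0, 25.0, 31.0]]
   tilt 52.6 off [ 2.1  3.  38.2] rms 2.04
t 12.68 pos [ 0.6019 -0.1079  0.0279] phi 111.83 travel [ 0.0081  0.0012 -0.0221] spin 0.0005 op 0.0619 gf 12.0 F [ 0.2 -2.2  1.5] q [-0.26  0.35  1.63 -0.    1.16 -0.64]
```

The drag took the cup to about 54°, but it is now held only near its rim. New plan:
1. Lean it against the left wall of the tray.
2. Regrip it low, near the foot, and carry it mouth-forward over the tray.

First I'll lift and recheck the tray.

```bash

python3 -m inch '{"travel":[[0,0,0],[0,0,-0.01],[0,0,-0.025],[0,0,-0.045],[0,0,-0.07],[0,0,-0.1],[0,0,-0.13],[0,0,-0.15],[0,0,-0.16],[0,0,-0.16]],"spin":[0,0,0,0,0,0,0,0,0,0]}' 0.6 20
cat >> h.py <<'E'
def tray():
    im,d=snap('top');P=cloud('top',d)
    g=(np.hypot(P[...,0]-.53,P[...,1]-.146)<.14)&(d>0)
    for z0,z1 in((.082,.1),(.038,.06)):
        m=(g&(P[...,2]>z0)&(P[...,2]<z1)).astype(np.uint8)
        n,l,st,_=cv2.connectedComponentsWithStats(m)
        q=P[m>0]; print(z0,len(q),cv2.minAreaRect(q[:,:2].astype(np.float32)))
    return im
E
python3 -c "
from h import *
tilt(-68.2,cams=('wrist',))
tray()
gotray(-.01,-.084,.19,111.8)"
```

```text
t: 13.52
tool_pos: [0.6032, -0.1078, 0.1911]
orientation: [1.757, 2.598, 0.003]
force: [0.3, -0.2, -1.9]
opening: 0.0616
gripper_force: 20.0
wrist 0.64 24134 fwd/right/up pct2,50,98 [[-75.0, -25.0, 7.0], [-40.0, 2.0, 37.0], [-17.0, 28.0, 58.0]]
   tilt 52.4 off [-34.5   1.6   8.3] rms 1.39
0.082 874 ((0.5313237309455872, 0.14642293751239777), (0.18974973261356354, 0.016816191375255585), 22.058530807495117)
0.038 904 ((0.5313793420791626, 0.14709514379501343), (0.1910335272550583, 0.13042888045310974), 21.499032974243164)
t 13.67 pos [ 0.6007 -0.1073  0.1855] phi 111.84 travel [ 0.3448  0.0201 -0.0039] spin 0.0008 op 0.0619 gf 20.0 F [ 0.1 -0.5 -2.2] q [-0.26  0.19  1.52  0.    1.44 -0.64]
```

```bash

python3 -m inch '{"travel":[[0.01,0,0],[0.03,0.002,0],[0.06,0.004,0],[0.095,0.006,0],[0.13,0.008,0],[0.165,0.01,0],[0.2,0.012,0],[0.235,0.014,0],[0.27,0.016,0],[0.3,0.018,0]],"spin":[0,0,0,0,0,0,0,0,0,0]}'
python3 -m inch '{"travel":[[0.02,0,0],[0.035,0.002,0],[0.043,0.002,0],[0.045,0.002,0.02],[0.045,0.002,0.05],[0.045,0.002,0.08],[0.045,0.002,0.105],[0.045,0.002,0.12],[0.045,0.002,0.125],[0.045,0.002,0.125]],"spin":[0,0,0,0,0,0,0,0,0,0]}'
python3 -c "
from h import *
tilt(-68.2,cams=('wrist','side'))
gotray(-.01,-.084,.036,111.8)"
```

```text
t: 14.5
tool_pos: [0.5043, 0.1796, 0.1857]
orientation: [-1.758, -2.6, 0.003]
force: [-0.1, 0.0, -2.7]
opening: 0.0618
gripper_force: 20.0
t: 15.33
tool_pos: [0.4899, 0.2191, 0.0601]
orientation: [-1.759, -2.599, 0.006]
force: [-0.1, -0.1, -2.2]
opening: 0.0617
gripper_force: 20.0
wrist 0.77 24133 fwd/right/up pct2,50,98 [[-74.0, -27.0, 11.0], [-39.0, -1.0, 41.0], [-16.0, 26.0, 63.0]]
   tilt 51.6 off [-33.4  -0.7  12.3] rms 1.13
side 0.63 235 fwd/right/up pct2,50,98 [[-47.0, -27.0, -15.0], [-17.0, -20.0, 14.0], [19.0, 26.0, 52.0]]
   tilt 50.6 off [-18.    4.9  20.9] rms 1.28
t 15.53 pos [0.4932 0.2203 0.0643] phi 111.82 travel [ 0.0008 -0.002   0.0283] spin 0.0004 op 0.0615 gf 20.0 F [ 0.6 -0.3 -1.2] q [ 0.33  0.12  1.83 -0.    1.19 -0.06]
```

```bash

python3 -m inch '{"travel":[[0,-0.002,0.01],[0,-0.002,0.02],[-0.001,-0.002,0.026],[-0.002,-0.002,0.029],[-0.003,-0.002,0.031],[-0.003,-0.002,0.031],[-0.003,-0.002,0.031]],"spin":[0,0,0,0,0,0,0]}'
python3 -c "
from h import *
tilt(-68.2,cams=('wrist','side'))
gotray(-.01,-.084,.034,111.8)"
```

```text
t: 16.12
tool_pos: [0.4911, 0.2178, 0.0324]
orientation: [-1.76, -2.601, -0.002]
force: [-7.2, 5.7, 9.5]
opening: 0.0617
gripper_force: 20.0
wrist 0.64 23504 fwd/right/up pct2,50,98 [[-72.0, -26.0, 4.0], [-38.0, 1.0, 39.0], [-16.0, 27.0, 62.0]]
   tilt 50.0 off [-32.5  -0.1  10.7] rms 1.46
side 0.78 276 fwd/right/up pct2,50,98 [[-49.0, -27.0, -18.0], [-15.0, -18.0, 16.0], [22.0, 32.0, 67.0]]
   tilt 59.4 off [-11.9   3.9  25.8] rms 4.52
t 16.32 pos [0.4911 0.2178 0.0325] phi 111.85 travel [ 0.0024  0.0009 -0.0015] spin 0.0008 op 0.0615 gf 20.0 F [-6.2  5.9  9.8] q [ 0.32  0.16  1.85  0.    1.13 -0.06]
```

```bash

python3 -m inch '{"travel":[[0.002,0,0],[0.003,0,0],[0.003,0,0]],"spin":[0,0,0]}'
python3 -m inch '{"travel":[[0,0,0],[0,0,0],[0,0,0],[0,0,0],[0,0,0],[0,0,0]],"spin":[0,0,0,0,0,0]}' 0 10
python3 -c "
from h import *
tilt(-68.2,cams=('wrist','side'))
snap('wrist','w2.png')
go(.5,.2,.034,111.8)"
```

```text
t: 16.57
tool_pos: [0.4908, 0.2193, 0.032]
orientation: [1.76, 2.601, 0.001]
force: [0.2, -0.9, 5.0]
opening: 0.0615
gripper_force: 20.0
t: 17.07
tool_pos: [0.49, 0.2191, 0.0314]
orientation: [-1.761, -2.602, 0.0]
force: [0.1, 0.1, 0.1]
opening: 0.0922
gripper_force: 0.0
wrist 0.92 26225 fwd/right/up pct2,50,98 [[-96.0, -25.0, -30.0], [-66.0, 4.0, 28.0], [-39.0, 32.0, 47.0]]
   tilt 94.4 off [-55.1   3.3  24.5] rms 5.3
side 0.69 117 fwd/right/up pct2,50,98 [[-48.0, -15.0, -29.0], [-39.0, 4.0, -8.0], [-35.0, 19.0, 41.0]]
   tilt 94.5 off [ 0.7  3.7 -0.1] rms 3.74
t 17.32 pos [0.4901 0.2192 0.0316] phi 111.83 travel [-0.0215  0.002  -0.0024] spin 0.0005 op 0.0929 gf 0.0 F [0.2 0.3 0.5] q [ 0.33  0.16  1.85 -0.    1.13 -0.06]
```

View pics/w2.png

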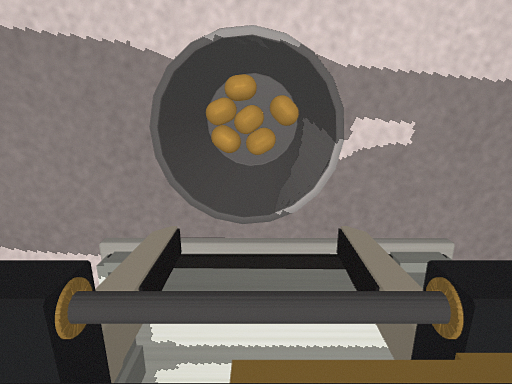

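The wrist view shows that the cup rocked back upright when released. It stands at (248,125) with all six slugs inside.

I'll now pinch it only at the rim, its widest ring. It will hang there as a free pendulum, so the bar end can tip it, and the empty cup should swing upright again afterwards.

```bash

python3 -m inch '{"travel":[[0,0,-0.03],[0,0,-0.06],[0,0,-0.09],[0,0,-0.12],[0,0,-0.12],[0,0,-0.12]],"spin":[0,0,0,0,0,0]}'
cat >> h.py <<'E'
def rim(cx,cy,z0=.07,z1=.09,cams=('wrist','top')):
    for c in cams:
        im,d=snap(c);P=cloud(c,d)
        q=P[(np.hypot(P[...,0]-cx,P[...,1]-cy)<.055)&(P[...,2]>z0)&(P[...,2]<z1)&(d>0)]
        if len(q)<30: print(c,'few');continue
        o,r=cv2.minEnclosingCircle(q[:,:2].astype(np.float32));print(c,np.round(o,4),round(r,4),np.median(q[:,2]).round(4),len(q))
E
python3 -c "
from h import *
rim(.4655,.279)
go(.4655,.279,.15,166.8)"
```

```text
t: 17.82
tool_pos: [0.4918, 0.2198, 0.1542]
orientation: [1.759, 2.599, 0.006]
force: [-0.4, 0.2, -0.6]
opening: 0.0926
gripper_force: 0.0
wrist [0.46   0.2797] 0.032 0.0774 1568
top few
t 17.92 pos [0.4896 0.219  0.1507] phi 111.83 travel [ 0.0646 -0.0001  0.0007] spin -0.9594 op 0.0929 gf 0.0 F [-0.7 -0.2  0. ] q [ 0.33  0.02  1.77 -0.    1.36 -0.06]
```

```bash

python3 -m inch '{"travel":[[0.02,-0.002,0],[0.04,-0.004,0],[0.06,-0.005,0],[0.067,-0.005,0],[0.067,-0.005,0],[0.067,-0.005,0],[0.067,-0.005,0],[0.067,-0.005,0],[0.067,-0.005,0],[0.067,-0.005,0]],"spin":[-0.12,-0.24,-0.36,-0.48,-0.6,-0.72,-0.84,-0.94,-0.96,-0.96]}'
python3 -c "
from h import *
rim(.460,.2797,.06,.095)
go(.460,.2797,.084,166.8)"
```

```text
t: 18.75
tool_pos: [0.4596, 0.2791, 0.1498]
orientation: [-0.362, -3.118, 0.003]
force: [0.2, 0.0, 0.5]
opening: 0.0931
gripper_force: 0.0
wrist [0.462  0.2804] 0.032 0.0775 2144
top [0.4625 0.3079] 0.0148 0.0778 62
t 18.85 pos [0.46   0.2792 0.1505] phi 166.65 travel [-0.      0.0005  0.0665] spin -0.0026 op 0.0926 gf 0.0 F [ 0.1 -0.6  0.1] q [ 0.45  0.02  1.76  0.    1.36 -0.89]
```

```bash

python3 -m inch '{"travel":[[-0.002,0.001,0.02],[-0.002,0.001,0.045],[-0.002,0.001,0.062],[-0.002,0.001,0.067],[-0.002,0.001,0.067]],"spin":[0,0,0,0,0]}'
python3 -m inch '{"travel":[[0,0,0],[0,0,0],[0,0,0],[0,0,0],[0,0,0],[0,0,0]],"spin":[0,0,0,0,0,0]}' 0.6 14
python3 -m inch '{"travel":[[0,0,-0.005],[0,0,-0.015],[0,0,-0.03],[0,0,-0.05],[0,0,-0.075],[0,0,-0.1],[0,0,-0.12],[0,0,-0.13],[0,0,-0.13]],"spin":[0,0,0,0,0,0,0,0,0]}'
python3 -c "
from h import *
tilt(-13.2,cams=('wrist','side'))
go(.3924,.1169,.2,166.8)"
```

```text
t: 19.27
tool_pos: [0.4613, 0.2793, 0.0826]
orientation: [-0.362, -3.117, 0.003]
force: [0.1, 0.2, 0.3]
opening: 0.0932
gripper_force: 0.0
t: 19.77
tool_pos: [0.4633, 0.2805, 0.0855]
orientation: [0.36, 3.12, 0.002]
force: [0.3, 0.8, 2.4]
opening: 0.0639
gripper_force: 14.0
t: 20.52
tool_pos: [0.4641, 0.2807, 0.2181]
orientation: [0.36, 3.117, 0.004]
force: [0.1, 0.1, -2.1]
opening: 0.0637
gripper_force: 14.0
wrist 0.76 9642 fwd/right/up pct2,50,98 [[-33.0, -27.0, -86.0], [13.0, 1.0, -34.0], [26.0, 30.0, -9.0]]
   tilt 61.1 off [ -9.7   1.6 -31. ] rms 6.13
side 0.9 724 fwd/right/up pct2,50,98 [[-32.0, -25.0, -87.0], [-1.0, 24.0, -40.0], [26.0, 34.0, -8.0]]
   tilt 94.0 off [  9.    4.  -38.1] rms 5.17
t 20.72 pos [0.4618 0.2796 0.2126] phi 166.83 travel [ 0.0305 -0.1742  0.013 ] spin 0.0005 op 0.0638 gf 14.0 F [ 1.2  0.1 -2.2] q [ 0.45 -0.02  1.68 -0.    1.48 -0.89]
```

```bash

python3 -m inch '{"travel":[[0.002,-0.01,0],[0.006,-0.03,0],[0.01,-0.055,0],[0.015,-0.08,0],[0.02,-0.105,0],[0.024,-0.13,0.01],[0.027,-0.15,0.02],[0.03,-0.165,0.035],[0.03,-0.173,0.043],[0.03,-0.174,0.043]],"spin":[0,0,0,0,0,0,0,0,0,0]}'
python3 -m inch '{"travel":[[0,0,0],[0,0,0],[0,0,0]],"spin":[0,0,0]}'
python3 -c "
from h import *
tray()
tilt(-13.2,cams=('wrist',))
go(.3924,.1169,.17,166.8)"
```

```text
t: 21.55
tool_pos: [0.3917, 0.1158, 0.1687]
orientation: [-0.362, -3.116, 0.003]
force: [0.3, -0.1, -1.5]
opening: 0.0639
gripper_force: 14.0
t: 21.8
tool_pos: [0.3946, 0.1181, 0.1724]
orientation: [0.359, 3.12, 0.001]
force: [0.1, 0.3, -1.2]
opening: 0.0635
gripper_force: 14.0
0.082 868 ((0.5196018218994141, 0.14146031439304352), (0.21631290018558502, 0.017133990302681923), 20.52846908569336)
0.038 682 ((0.5322878956794739, 0.14605766534805298), (0.19102215766906738, 0.13049641251564026), 21.525468826293945)
wrist 0.76 9548 fwd/right/up pct2,50,98 [[-32.0, -27.0, -84.0], [13.0, 1.0, -32.0], [27.0, 30.0, -7.0]]
   tilt 4.3 off [ -3.5   1.1 -45.1] rms 3.22
t 21.95 pos [0.3944 0.118  0.1722] phi 166.89 travel [ 0.0017 -0.0016  0.0022] spin 0.0015 op 0.0639 gf 14.0 F [-0.4  0.4 -0.9] q [ 0.17 -0.37  2.06  0.    1.45 -1.18]
```

```bash

python3 -m inch '{"travel":[[-0.006,-0.001,0.003],[-0.014,-0.001,0.004],[-0.02,-0.001,0.005],[-0.025,-0.001,0.005],[-0.03,-0.001,0.005],[-0.035,-0.001,0.005],[-0.04,-0.001,0.005],[-0.045,-0.001,0.005],[-0.05,-0.001,0.005],[-0.053,-0.001,0.005]],"spin":[0,0,0,0,0,0,0,0,0,0]}'
python3 -c "
from h import *
tilt(-13.2,cams=('wrist','side'))
go(.4459+.0243,.1043-.0057,.16,166.8)"
```

```text
t: 22.78
tool_pos: [0.4459, 0.1041, 0.1667]
orientation: [0.36, 3.121, -0.001]
force: [-2.1, -2.0, -0.6]
opening: 0.0635
gripper_force: 14.0
wrist 0.96 13243 fwd/right/up pct2,50,98 [[-58.0, -27.0, -63.0], [-25.0, 0.0, -27.0], [24.0, 29.0, 5.0]]
   tilt 32.7 off [-22.    0.9 -44.4] rms 3.73
side 0.58 844 fwd/right/up pct2,50,98 [[-61.0, -88.0, -168.0], [-25.0, 23.0, -37.0], [21.0, 33.0, 2.0]]
   tilt 98.8 off [-10.4   3.6 -41.5] rms 5.4
t 22.98 pos [0.4453 0.1043 0.1666] phi 166.83 travel [-0.0256  0.0001  0.0066] spin 0.0004 op 0.0637 gf 14.0 F [-2.4 -2.1  0.6] q [ 0.12 -0.22  1.96 -0.    1.41 -1.22]
```

Free pivoting works: the tilt is about 32° with no slip. I'll keep moving forward and down.

```bash

python3 -m inch '{"travel":[[-0.005,0,0.002],[-0.01,0,0.005],[-0.015,0,0.007],[-0.02,0,0.01],[-0.025,0,0.013],[-0.03,0,0.017],[-0.034,0,0.021],[-0.038,0,0.025],[-0.038,0,0.025]],"spin":[0,0,0,0,0,0,0,0,0]}'
python3 -c "
from h import *
tilt(-13.2,cams=('wrist','side'))
go(.4459+.0438,.1043-.0103,.118,166.8)"
```

```text
t: 23.73
tool_pos: [0.4828, 0.0956, 0.1407]
orientation: [-0.361, -3.121, -0.0]
force: [1.0, -1.1, 1.8]
opening: 0.0634
gripper_force: 13.9
wrist 0.76 18080 fwd/right/up pct2,50,98 [[-80.0, -30.0, -11.0], [-42.0, -3.0, 6.0], [-6.0, 26.0, 19.0]]
   tilt 78.9 off [-38.   -2.8 -16.8] rms 1.07
side 0.9 721 fwd/right/up pct2,50,98 [[-83.0, -43.0, -96.0], [-50.0, 21.0, -7.0], [-13.0, 33.0, 10.0]]
   tilt 92.3 off [-41.7  -0.4 -21.2] rms 3.81
t 23.93 pos [0.4821 0.096  0.1415] phi 166.84 travel [-0.0079 -0.0002  0.0235] spin 0.0007 op 0.0635 gf 13.8 F [1.2 0.1 2.4] q [ 0.09 -0.1   1.9   0.    1.35 -1.25]
```

```bash

python3 -m inch '{"travel":[[-0.001,0,0.002],[-0.002,0,0.004],[-0.003,0,0.006],[-0.004,0,0.008],[-0.005,0,0.01],[-0.005,0,0.012],[-0.005,0,0.014],[-0.005,0,0.016],[-0.005,0,0.018],[-0.005,0,0.02]],"spin":[0,0,0,0,0,0,0,0,0,0]}'
python3 -m inch '{"travel":[[0,0,0.001],[0,0,0.001],[0,0,0.001],[0,0,0.001],[0,0,0.001],[0,0,0.001]],"spin":[0,0,0,0,0,0]}'
python3 -c "
from h import *
tilt(-13.2,cams=('wrist','side'))
for c in ('top','side'):
    snap(c)
    for r in models.look_for(c,'slug0'): print(c,round(r['p'],2),np.round(r['centre'],3))
go(.4459+.0438,.1043-.0103,.118,166.8)"
```

```text
t: 24.77
tool_pos: [0.4896, 0.0945, 0.1233]
orientation: [0.36, 3.115, 0.001]
force: [7.3, -3.0, 10.8]
opening: 0.0629
gripper_force: 14.1
t: 25.27
tool_pos: [0.4896, 0.0944, 0.1226]
orientation: [0.36, 3.115, 0.001]
force: [5.4, -2.7, 9.3]
opening: 0.0634
gripper_force: 14.1
wrist 0.58 22497 fwd/right/up pct2,50,98 [[-77.0, -32.0, -8.0], [-44.0, -3.0, 24.0], [8.0, 26.0, 36.0]]
   tilt 99.3 off [-32.9  -5.7   0. ] rms 5.31
side 0.65 500 fwd/right/up pct2,50,98 [[-76.0, -12.0, -20.0], [-51.0, 20.0, 10.0], [-15.0, 32.0, 35.0]]
   tilt 104.4 off [-36.2  -2.9  -2. ] rms 2.08
t 25.67 pos [0.4896 0.0944 0.1226] phi 166.81 travel [-0.0001 -0.0004  0.0046] spin 0.0002 op 0.063 gf 14.1 F [ 5.7 -3.6 10.2] q [ 0.09 -0.07  1.9  -0.    1.3  -1.25]
```

```bash
cat >> h.py <<'E'
def brass(cams=('top','side','wrist')):
    for c in cams:
        im,d=snap(c);P=cloud(c,d)
        hsv=cv2.cvtColor(im,cv2.COLOR_RGB2HSV)
        m=((hsv[...,0]>8)&(hsv[...,0]<32)&(hsv[...,1]>110)&(hsv[...,2]>50)&(d>0)).astype(np.uint8)
        n,l,st,_=cv2.connectedComponentsWithStats(m)
        for i in range(1,n):
            if st[i,4]<5: continue
            p=np.median(P[l==i],0); e=p[:2]-C0
            if abs(p[0]-.53)<.3 and abs(p[1])<.4 and p[2]<.2: print(c,'px',st[i].tolist(),'xyz',p.round(3),'tray t,lat',(e@U).round(3),(e@RR).round(3))
E
python3 -c "
from h import *
brass()"
```

```text
side px [217, 160, 4, 3, 10] xyz [0.537 0.166 0.029] tray t,lat 0.013 -0.016
side px [216, 178, 3, 3, 8] xyz [0.515 0.098 0.03 ] tray t,lat -0.034 0.038
side px [203, 185, 3, 3, 8] xyz [0.477 0.085 0.03 ] tray t,lat -0.074 0.036
wrist px [351, 224, 16, 19, 235] xyz [0.539 0.17  0.029] tray t,lat 0.016 -0.019
```

Slugs are landing in the tray. I'll ease the press and jiggle a little to free any that remain.

```bash

python3 -m inch '{"travel":[[0,0,-0.002],[0,0,-0.003],[0,0,-0.001],[0,0,-0.003],[0,0,-0.001],[0,0,-0.003],[0,0,-0.001],[0,0,-0.003],[0,0,-0.003],[0,0,-0.003]],"spin":[0,0.05,-0.05,0.05,-0.05,0.05,-0.05,0,0,0]}'
python3 -c "
from h import *
tilt(-13.2,cams=('wrist','side'))
brass()"
```

```text
t: 26.65
tool_pos: [0.4871, 0.0945, 0.1234]
orientation: [-0.36, -3.121, 0.0]
force: [1.3, -2.5, 3.3]
opening: 0.0628
gripper_force: 13.9
wrist 0.76 22004 fwd/right/up pct2,50,98 [[-77.0, -32.0, -5.0], [-43.0, -3.0, 23.0], [7.0, 25.0, 35.0]]
   tilt 105.1 off [-33.8  -4.5   0.1] rms 1.88
side 0.62 533 fwd/right/up pct2,50,98 [[-72.0, -13.0, -24.0], [-48.0, 21.0, 10.0], [-13.0, 32.0, 34.0]]
   tilt 105.0 off [-34.4  -2.5  -3.1] rms 2.1
side px [217, 160, 4, 3, 10] xyz [0.538 0.166 0.028] tray t,lat 0.014 -0.016
side px [215, 178, 4, 3, 9] xyz [0.514 0.099 0.029] tray t,lat -0.034 0.037
side px [202, 185, 4, 3, 9] xyz [0.477 0.085 0.029] tray t,lat -0.073 0.037
wrist px [351, 227, 16, 19, 235] xyz [0.539 0.17  0.029] tray t,lat 0.016 -0.019
```

```bash

python3 -m inch '{"travel":[[0,0,-0.008],[0,0,-0.02],[0,0,-0.035],[0,0,-0.05],[0,0,-0.065],[0,0,-0.08],[0,0,-0.095],[0,0,-0.105],[0,0,-0.11],[0,0,-0.11]],"spin":[0,0,0,0,0,0,0,0,0,0]}'
python3 -c "
from h import *
s=[robot.read_state()['force'] for _ in range(3)];print(np.mean(s,0))
tilt(-13.2,cams=('wrist','side'))
brass()
go(.5,-.12,.23,166.8)"
```

```text
t: 27.83
tool_pos: [0.4877, 0.0949, 0.2352]
orientation: [0.36, 3.119, 0.001]
force: [0.7, 0.6, -1.4]
opening: 0.062
gripper_force: 14.0
[ 0.65170777  0.62066649 -1.44488612]
wrist 0.91 17690 fwd/right/up pct2,50,98 [[-79.0, -27.0, -15.0], [-41.0, 0.0, 3.0], [-5.0, 27.0, 17.0]]
   tilt 78.4 off [-40.4   1.  -22.3] rms 3.22
side 0.98 885 fwd/right/up pct2,50,98 [[-82.0, -8.0, -50.0], [-46.0, 24.0, -8.0], [-9.0, 32.0, 13.0]]
   tilt 97.1 off [-39.2   1.4 -20.6] rms 3.82
side px [217, 160, 4, 4, 12] xyz [0.539 0.168 0.028] tray t,lat 0.015 -0.017
side px [215, 178, 4, 3, 10] xyz [0.514 0.1   0.029] tray t,lat -0.034 0.036
side px [203, 185, 3, 3, 8] xyz [0.477 0.084 0.029] tray t,lat -0.074 0.037
wrist px [325, 194, 12, 13, 114] xyz [0.54  0.17  0.029] tray t,lat 0.017 -0.019
t 28.18 pos [0.4867 0.0946 0.2327] phi 166.83 travel [-0.0618 -0.2059  0.0027] spin 0.0006 op 0.0619 gf 14.0 F [ 0.8  0.9 -1.4] q [ 0.09 -0.15  1.77  0.    1.52 -1.25]
```

```bash

python3 -m inch '{"travel":[[-0.002,-0.01,0],[-0.006,-0.03,0],[-0.012,-0.06,0],[-0.018,-0.09,0],[-0.024,-0.12,0],[-0.03,-0.15,0],[-0.036,-0.18,0],[-0.042,-0.21,0],[-0.046,-0.23,0],[-0.047,-0.235,0]],"spin":[0,0,0,0,0,0,0,0,0,0]}'
python3 -c "
from h import *
brass(('top',))
im=tray()
cv2.imwrite('pics/t2.png',cv2.resize(im[170:310,100:250],None,fx=4,fy=4,interpolation=cv2.INTER_CUBIC)[...,::-1])
go(.53,-.14,.1,166.8)"
```

```text
t: 29.02
tool_pos: [0.4786, -0.1486, 0.2334]
orientation: [-0.365, -3.12, 0.002]
force: [0.3, -0.1, -0.8]
opening: 0.062
gripper_force: 14.0
top px [194, 229, 7, 6, 32] xyz [0.537 0.091 0.03 ] tray t,lat -0.015 0.053
top px [154, 232, 6, 7, 31] xyz [0.539 0.171 0.03 ] tray t,lat 0.016 -0.021
top px [189, 240, 7, 6, 34] xyz [0.516 0.103 0.03 ] tray t,lat -0.03 0.034
top px [201, 244, 10, 12, 64] xyz [0.5   0.078 0.031] tray t,lat -0.055 0.052
top px [198, 258, 7, 6, 34] xyz [0.479 0.089 0.03 ] tray t,lat -0.07 0.033
0.082 874 ((0.5297073125839233, 0.1452004611492157), (0.1893538236618042, 0.014496720395982265), 20.02324104309082)
0.038 914 ((0.5301435589790344, 0.14567238092422485), (0.19072674214839935, 0.13057835400104523), 20.022907257080078)
t 29.12 pos [ 0.4789 -0.1462  0.2334] phi 166.68 travel [-0.0484  0.0178  0.1333] spin -0.002 op 0.062 gf 14.0 F [ 0.  -0.2 -1.9] q [-0.4  -0.14  1.76 -0.    1.52 -1.74]
```

View pics/t2.png

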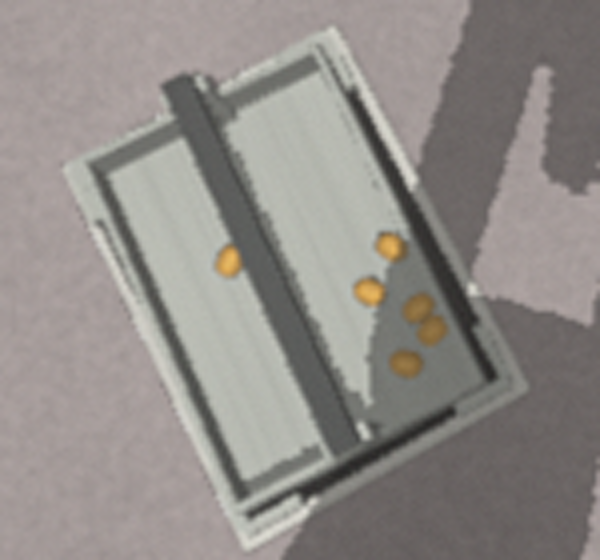

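All six slugs lie in the tray: one at (230,262) and five on the right between (370,290) and (430,330). The cup is empty. Next I'll bring it low over open bench, loosen the grip and let it swing upright.

```bash

python3 -m inch '{"travel":[[-0.015,0.005,0],[-0.035,0.012,0.01],[-0.055,0.02,0.035],[-0.068,0.022,0.065],[-0.068,0.022,0.09],[-0.068,0.022,0.11],[-0.068,0.022,0.125],[-0.068,0.022,0.131],[-0.068,0.022,0.131]],"spin":[0,0,0,0,0,0,0,0,0]}'
python3 -m inch '{"travel":[[0,0,0],[0,0,0],[0,0,0],[0,0,0],[0,0,0],[0,0,0]],"spin":[0,0,0,0,0,0]}' 0.6 5
python3 -c "
from h import *
tilt(-13.2,cams=('wrist','side'))
go(.55,-.14,.1,166.8)"
```

```text
t: 29.87
tool_pos: [0.5493, -0.1374, 0.1006]
orientation: [-0.358, -3.117, -0.002]
force: [0.5, -0.2, -0.3]
opening: 0.0619
gripper_force: 14.0
t: 30.37
tool_pos: [0.5509, -0.1391, 0.1032]
orientation: [0.36, 3.12, -0.0]
force: [-0.2, -0.5, -0.7]
opening: 0.0618
gripper_force: 5.0
wrist 0.66 10422 fwd/right/up pct2,50,98 [[-29.0, -27.0, -88.0], [14.0, 1.0, -38.0], [30.0, 29.0, -9.0]]
   tilt 3.1 off [  0.9   0.6 -46.2] rms 1.0
side 0.58 613 fwd/right/up pct2,50,98 [[-31.0, -10.0, -88.0], [-10.0, 26.0, -49.0], [24.0, 33.0, -9.0]]
   tilt 88.2 off [ 11.3   4.3 -43.7] rms 5.14
t 30.57 pos [ 0.5506 -0.139   0.1026] phi 166.83 travel [ 0.0003 -0.0011  0.0026] spin 0.0005 op 0.0621 gf 5.0 F [-0.3 -0.3 -1.8] q [-0.34  0.15  1.72  0.    1.28 -1.68]
```

The cup hangs upright, about 3° off vertical. I'll lower it and let go.

```bash

python3 -m inch '{"travel":[[0,0,0.005],[0,0,0.01],[0,0,0.014],[0,0,0.017],[0,0,0.019],[0,0,0.02],[0,0,0.02]],"spin":[0,0,0,0,0,0,0]}'
python3 -m inch '{"travel":[[0,0,0],[0,0,0],[0,0,0],[0,0,0],[0,0,0],[0,0,0]],"spin":[0,0,0,0,0,0]}' 0
python3 -m inch '{"travel":[[0,0,-0.01],[0,0,-0.03],[0,0,-0.06],[0,0,-0.09],[0,0,-0.12],[0,0,-0.12]],"spin":[0,0,0,0,0,0]}'
python3 -c "
from h import *
rim(.55,-.139,.06,.1)
import numpy as np
x,y=np.array([.530,.1455]);go(x,y,.18,200.0)"
```

```text
t: 31.15
tool_pos: [0.5511, -0.1386, 0.0829]
orientation: [0.36, 3.12, 0.001]
force: [-0.2, 2.3, 4.1]
opening: 0.0622
gripper_force: 5.0
t: 31.65
tool_pos: [0.5505, -0.139, 0.0824]
orientation: [-0.36, -3.121, -0.0]
force: [-0.0, -0.0, 0.1]
opening: 0.0924
gripper_force: 0.0
t: 32.15
tool_pos: [0.554, -0.1402, 0.2113]
orientation: [0.359, 3.11, -0.004]
force: [0.8, -0.9, 0.4]
opening: 0.0928
gripper_force: 0.0
wrist [ 0.5484 -0.1378] 0.0319 0.0758 1144
top [ 0.5507 -0.1291] 0.0301 0.0788 123
t 32.25 pos [ 0.5519 -0.1394  0.2054] phi 166.84 travel [0.0863 0.2725 0.0249] spin -0.5788 op 0.0929 gf 0.0 F [-0.2 -0.6 -0.6] q [-0.34  0.06  1.62 -0.    1.46 -1.68]
```

```bash

python3 -m inch '{"travel":[[0.009,0.03,0],[0.02,0.065,0],[0.03,0.1,0],[0.042,0.135,0],[0.055,0.17,0],[0.066,0.205,0],[0.077,0.24,0],[0.083,0.26,0],[0.086,0.27,0],[0.086,0.272,0]],"spin":[-0.06,-0.12,-0.18,-0.24,-0.3,-0.36,-0.43,-0.5,-0.56,-0.579]}'
python3 -m inch '{"travel":[[0,0,0],[0,0,0]],"spin":[0,0]}'
python3 -c "
from h import *
im,d=snap('wrist');P=cloud('wrist',d)
q=P[(P[...,2]>.084)&(P[...,2]<.1)&(d>0)];r=cv2.minAreaRect(q[:,:2].astype(np.float32));print(r,np.median(q[:,2]))
l=cv2.fitLine(q[:,:2].astype(np.float32),cv2.DIST_HUBER,0,.01,.01).ravel();print(l,np.degrees(np.arctan2(l[1],l[0])))
im,d=snap('top');P=cloud('top',d)
q=P[(np.hypot(P[...,0]-.55,P[...,1]+.135)<.06)&(P[...,2]>.072)&(P[...,2]<.09)&(d>0)];print('cup',cv2.minEnclosingCircle(q[:,:2].astype(np.float32)),np.percentile(q[:,2],[5,50,95]))
go(.530,.1455,.1,200)"
```

```text
t: 33.08
tool_pos: [0.5275, 0.1476, 0.2011]
orientation: [0.554, -3.09, -0.001]
force: [-0.3, -0.4, 0.3]
opening: 0.0927
gripper_force: 0.0
t: 33.25
tool_pos: [0.5285, 0.1447, 0.2018]
orientation: [0.542, -3.093, 0.001]
force: [-0.1, 0.4, -0.6]
opening: 0.0931
gripper_force: 0.0
((0.5306701064109802, 0.14287631213665009), (0.1883709579706192, 0.013995693996548653), 19.653560638427734) 0.09207511639302036
[0.94089174 0.3387075  0.5218324  0.13975282] 19.798145
cup ((0.5488511919975281, -0.13634707033634186), 0.03212248533964157) [0.07278247 0.07958194 0.08199891]
t 33.35 pos [0.5288 0.1443 0.2022] phi -160.15 travel [-0.0016  0.0007  0.1022] spin -0.0025 op 0.0931 gf 0.0 F [-0.2 -0.2 -0.6] q [ 0.17  0.01  1.68 -0.    1.46 -1.74]
```

```bash

python3 -m inch '{"travel":[[-0.001,0,0.03],[-0.001,0,0.06],[-0.001,0,0.085],[-0.001,0,0.105],[-0.001,0,0.115],[-0.001,0,0.118],[-0.001,0,0.118]],"spin":[0,0,0,0,0,0,0]}'
python3 -m inch '{"travel":[[0,0,0],[0,0,0],[0,0,0],[0,0,0],[0,0,0],[0,0,0],[0,0,0],[0,0,0],[0,0,0],[0,0,0]],"spin":[0,0,0,0,0,0,0,0,0,0]}' 1 50
python3 -c "
from h import *
go(.530,.1442,.084,200)"
```

```text
t: 33.93
tool_pos: [0.5296, 0.1452, 0.0843]
orientation: [0.544, -3.093, 0.0]
force: [-0.6, 0.7, 0.6]
opening: 0.0926
gripper_force: 0.0
t: 34.77
tool_pos: [0.5297, 0.1458, 0.0845]
orientation: [0.546, -3.094, -0.0]
force: [-0.0, -0.5, 0.6]
opening: 0.0307
gripper_force: 0.0
t 34.77 pos [0.5297 0.1458 0.0845] phi -159.99 travel [ 0.0003 -0.0016  0.0005] spin 0.0001 op 0.0307 gf 0.0 F [-0.  -0.5  0.6] q [ 0.18  0.12  1.78  0.    1.24 -1.74]
```

```bash

python3 -m inch '{"travel":[[0,0,0],[0,0,0],[0,0,0],[0,0,0],[0,0,0],[0,0,0],[0,0,0],[0,0,0]],"spin":[0,0,0,0,0,0,0,0]}'
python3 -m inch '{"travel":[[0,0,-0.001],[0,0,-0.003],[0,0,-0.006],[0,0,-0.009],[0,0,-0.012],[0,0,-0.015],[0,0,-0.018],[0,0,-0.021],[0,0,-0.024],[0,0,-0.027]],"spin":[0,0,0,0,0,0,0,0,0,0]}'
cat >> h.py <<'E'
def level():
    for c in('side','top'):
        im,d=snap(c);P=cloud(c,d)
        ms=[m for m in models.masks_of(c,'tray')][:1]
        z=robot.read_state()['tool_pos']
        g=(d>0)&(np.hypot(P[...,0]-.53,P[...,1]-.146)<.125)
        zz=z[2]-.072-.002+.002  # underside
        m=g&(np.abs(P[...,2]-(z[2]+.002-.072+.035))<.005)
        q=P[m]
        if len(q)<50: print(c,'few');continue
        A=np.c_[q[:,:2]-q[:,:2].mean(0),np.ones(len(q))];k=np.linalg.lstsq(A,q[:,2],rcond=None)[0]
        print(c,'rim z',k[2].round(4),'tcp',z.round(4),'slopes deg along bar/right',np.degrees([k[:2]@U,k[:2]@RR]).round(2),len(q))
E
python3 -c "
from h import *
level();go(.53,.1458,.205)"
```

```text
t: 35.43
tool_pos: [0.5299, 0.1456, 0.0846]
orientation: [-0.546, 3.094, -0.0]
force: [1.2, -2.0, -1.3]
opening: 0.0136
gripper_force: 50.0
t: 36.27
tool_pos: [0.5298, 0.1459, 0.112]
orientation: [-0.546, 3.094, 0.0]
force: [-0.4, -0.1, -5.4]
opening: 0.0134
gripper_force: 50.0
side rim z 0.0753 tcp [0.5302 0.1459 0.1124] slopes deg along bar/right [-0.07 -0.07] 362
top rim z 0.0766 tcp [0.5298 0.1458 0.1117] slopes deg along bar/right [-0.09  0.18] 283
t 36.47 pos [0.5298 0.1458 0.1117] phi -159.99 travel [-0.0002 -0.0001 -0.0933] spin -0.0 op 0.0136 gf 50.0 F [ 0.   0.6 -4. ] q [ 0.18  0.09  1.76  0.    1.29 -1.74]
```

```bash

python3 -m inch '{"travel":[[0,0,-0.004],[0,0,-0.01],[0,0,-0.018],[0,0,-0.026],[0,0,-0.034],[0,0,-0.042],[0,0,-0.05],[0,0,-0.058],[0,0,-0.066],[0,0,-0.074]],"spin":[0,0,0,0,0,0,0,0,0,0]}'
python3 -m inch '{"travel":[[0,0,-0.008],[0,0,-0.016],[0,0,-0.024],[0,0,-0.032],[0,0,-0.04],[0,0,-0.046],[0,0,-0.05],[0,0,-0.052],[0,0,-0.052],[0,0,-0.052]],"spin":[0,0,0,0,0,0,0,0,0,0]}'
python3 -m inch '{"travel":[[0,0,0],[0,0,0],[0,0,0],[0,0,0],[0,0,0],[0,0,0],[0,0,0],[0,0,0]],"spin":[0,0,0,0,0,0,0,0]}'
python3 -c "
from h import *
level();brass(('top','side'));
im,d=snap('top');P=cloud('top',d)
q=P[(np.hypot(P[...,0]-.55,P[...,1]+.135)<.06)&(P[...,2]>.072)&(P[...,2]<.09)&(d>0)];print('cup',cv2.minEnclosingCircle(q[:,:2].astype(np.float32)),np.median(q[:,2]))
go(.53,.1458,.205)"
```

```text
t: 37.3
tool_pos: [0.5298, 0.1458, 0.1865]
orientation: [-0.546, 3.094, -0.0]
force: [-0.5, 0.6, -4.6]
opening: 0.0133
gripper_force: 50.0
t: 38.13
tool_pos: [0.5296, 0.1458, 0.2373]
orientation: [0.546, -3.093, 0.0]
force: [-0.2, -0.4, -6.0]
opening: 0.0136
gripper_force: 50.0
t: 38.8
tool_pos: [0.5297, 0.1458, 0.2376]
orientation: [0.546, -3.094, 0.0]
force: [0.5, 0.3, -5.0]
opening: 0.0133
gripper_force: 50.0
side rim z 0.2009 tcp [0.5298 0.1458 0.2376] slopes deg along bar/right [ 0.04 -0.29] 400
top rim z 0.2019 tcp [0.5298 0.1458 0.2376] slopes deg along bar/right [-0.09  0.13] 508
top px [179, 214, 10, 9, 55] xyz [0.536 0.092 0.183] tray t,lat -0.015 0.052
top px [172, 228, 10, 9, 61] xyz [0.515 0.105 0.182] tray t,lat -0.03 0.032
top px [188, 233, 13, 16, 122] xyz [0.499 0.079 0.183] tray t,lat -0.055 0.05
top px [183, 251, 10, 8, 64] xyz [0.479 0.09  0.183] tray t,lat -0.07 0.032
side px [213, 110, 5, 4, 15] xyz [0.539 0.167 0.181] tray t,lat 0.015 -0.017
cup ((0.5489869117736816, -0.13614687323570251), 0.032156866043806076) 0.07967134717448535
t 39.15 pos [0.5298 0.1458 0.2376] phi -159.99 travel [-0.0002 -0.0001  0.0326] spin -0.0 op 0.0133 gf 50.0 F [-0.4  0.5 -4.4] q [ 0.18 -0.01  1.63  0.    1.52 -1.74]
```

The tray is level, steady and about 15 cm up. All six slugs are in it, and the cup stands upright and free, so I'll hand in.

```bash
python3 -c "
from h import *
print(close_job())"
```

```text
the job is handed in; nothing more can be done
None
```

Job handed in at about 39 s: all six slugs are in the tray, held level and steady about 15 cm above its rest, and the empty cup stands upright and released on the bench; no verdict came back.

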